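# Clamp the transformer with a T-bolt

### The arm

A 6-joint arm with a two-finger parallel gripper is mounted at the origin on the work surface. World frame = base frame: x ahead of the robot, y to its left, z up, the work surface at z = 0. Lengths are in m, angles in rad, forces in N, time in s.
With the tool pointing down it reaches from about 0.225 to 0.875 m from the base axis. Payload 3.4 kg.
Tool frame: the origin (TCP) lies at the very end of the fingers, on their centre line; the grasp point (between the pads) lies 19 mm behind it; z points along the fingers, y is the line along which they close (so a half turn about z gives the same grasp; the last joint's range is limited). The gripper opens to 85 mm and grips with 20 to 120 N. Pads are 22 mm wide; open, the fingers measure 114 mm over their backs; the gripper's body (76 mm by 85 mm) begins 54 mm behind the grasp point. The pads swing forward as they close: fully open they stand 13 mm farther back than shut.
Start: joints at [-1.461, 0.276, 1.505, -0, 1.361, -0.121], TCP at [0.132, -0.56, 0.231] pointing down, gripper open.
Joint ranges: [-2.89, 2.89], [-0.75, 2.08], [0.22, 2.7], [-1.18, 4.32], [0.11, 2.71], [-2.7, 2.7]. Speed limits (rad/s): [2.57, 2.57, 3.14, 3.14, 3.14, 3.14].

### API

Orientations are given as a unit quaternion [w, x, y, z].
In Python, from rig import readout, vision, manip gives the robot as it stands.
- The arm moves only by the shell command python3 -m handwheel 'ROWS' [FORCE]. ROWS is JSON, a list of rows, each a list of 3 entries, a list of its own where there are three numbers: the shift along the tool's x, y, z in mm, then the turn, a rotation vector about the tool's x, y, z in units of 6 degrees (1.0 is 6 degrees), then the closure, from -1 (fully open) to 1 (shut), so that 0 is half open. A call has 1 to 20 rows; each row shifts and turns the commanded pose from where the row before left it, along the tool's axes as they then stand; what a row does not reach is not made up. A row lasts 1/8 s, in which the tool goes at most 62.5 mm and 10.7 degrees, less where a joint would pass 70% of its speed; a pose out of reach is approached as far as the arm can. A call is refused whole if a number of a shift passes 62.5 or a number of a turn 1, either way. A call with a gripper value outside its range is refused whole. The fingers move at their own pace and stop on an object; FORCE is the grip in N (left out, the last holds). Time passes only in rows, so rows that do not move let the fingers close. It gives the time, the measured TCP pose, the force, the opening and the grip force at its end, in the units of the state.
- readout.get_state(): the state, without advancing time (a new reading comes with each control period).
- vision.get_image(name): name is "scene" or "top"; returns the picture (420x560x3 uint8, blue, green, red); there is no depth.
- vision.camera_params(name): a dict with "intrinsics" (3x3 intrinsics, pixels), "dist" ([k1, k2, p1, p2, k3] as OpenCV has them; the pictures are not rectified), "rvec" (rotation vector, rad) and "tvec" (3), from world to camera coordinates, as OpenCV has them. Camera axes: x right, y down, z forward; pixel columns grow to the right and rows downward; lengths in m; the calibration is good to about 2 mm. A picture is of the moment at which its call begins. camera_params takes no time and is no camera call.
- manip.sign_off(): hands the job in; it is judged then, once.
The state is a dict: "clock": time; "qpos": joint angles; "qd": joint speeds; "effort": joint torques, N m; "position": TCP position; "ee_rot": TCP orientation; "contact_force": force on the tool from outside, world axes, zero at the start; "moment": the same for the moment, N m; "width": finger opening in m; "gripper_force": force on a finger pad.
Only numpy, scipy, OpenCV 4.12 (cv2) and the standard library are available. Lean on these libraries where they do the work, as an engineer would, in place of code of your own. Each camera call takes 0.05 s, during which the arm holds its last target. There are 200 camera calls.

### The job

Clamp the transformer to the slotted plate with the standing T-bolt: lower the bolt's head lengthwise into the clear stretch of the slot that the transformer's foot straddles, slide it along until the shank stands well inside the foot's open notch, turn it clockwise until the head lies square across the slot, and tighten the handle nut firmly down on the foot. Leave the transformer where it stands, do not disturb the other things on the bench, and let go at the end.

Things in the scene. Friction and masses are not known exactly. Their poses are not given: they have to be found in the camera images.
- plate: steel plate fixed on the bench, 200 x 280 x 30 mm. Origin: centre of its underside, z up, top at z = 30 mm. Two T-slots run its full length along its y, centred at x = -50 and +50 mm, open at the ends. Each: mouth 24 mm wide, lips 10.5 mm thick, under them 46 mm wide from z = 19.5 down to the floor at z = 6 mm
- work: transformer, dark core and copper coils on an aluminium foot 70 mm wide, 8 mm thick, y = -88 to +50 mm; 58 mm tall, 1.8 kg, loose on the plate, y along the slot it straddles (either slot). Origin: on its underside, mid-width, z up. Notch in the foot on x = 0: 18 mm wide, open at the -y end, bottom at y = -55; core from y = -20. Slot clear from the notch to the plate's -y end
- notch (a point): where the bolt's axis belongs in the foot's notch: 70 mm from the transformer's origin along its -y, on the foot's top face (8 mm above the plate's top). Axes as the transformer's: -y points out of the notch
- nut: handle nut of the T-bolt, to be gripped: flat upright dark handle 70 mm long (x), 16 thick (y), 36 tall; origin its centre. Below: neck 15 mm thick (18 to 28 mm under the origin), sleeve 24 mm, flange 32 mm with underside 79.5 mm under the origin. At the start the bolt stands on its head on the bench, any yaw, origin 114 mm up, handle parallel to the head. Bolt and nut: about 0.5 kg
- head (a point): centre of the bolt's head: bar 44 mm long (x), 20 wide (y), 11 thick, under a 14 mm shank; z up the bolt. Two corners are cut so that under the lips it turns clockwise (from above) about 100 degrees from lengthwise, then stops on the slot's sides; anticlockwise it jams. With the head on the slot floor, flange to foot and head to lips each have 2.5 mm of play
- nut_turn (a joint): nut's angle on the bolt: 0 at the start, grows clockwise from above, -0.3 to 3.0 rad, 5 mm towards the head per rad. Stiff thread (0.12 N m): with the head free the whole bolt turns with the handle; once the slot stops the head, the nut turns. Resistance begins near 1.0 rad (flange on foot, head under lips), firm (over 20 N) 0.1 to 0.3 rad later; stays as left
- motor: small electric motor on a dark block, 66 x 90 x 70 mm tall, on the other slot; origin on its underside; a bystander
- jar: glass jar with a steel cap, 60 mm wide, 80 mm tall, upright near the bolt; origin on its underside; a bystander
- spool: grey plastic spool, 60 mm wide, 62 mm tall, near the bolt; origin on its underside; a bystander
- spray: can, 60 mm wide, 150 mm tall, upright on the bench; origin on its underside; a bystander, the tallest of the loose things
- hammer: hammer 280 mm long lying on the bench; a bystander
- driver: screwdriver 200 mm long lying on the bench; a bystander
- chisel: cold chisel, an 18 mm wide steel bar 110 mm long, lying on the plate between the two slots; a bystander
- pliers: red-handled pliers lying beyond the plate; a bystander

How it is judged:
By the outcome, as a careful person would: the job done as asked, in the order asked, and still so for the second after the job is handed in, with the robot touching nothing.
It also fails if it takes over 72 s, if anything falls off the work surface, if the arm or the gripper's body presses on something with over 40 N, if the wrist force passes 120 N, or if a joint passes its speed limit or range.

## Working session

There is one attempt and no reset: what is moved stays moved. The work goes in short steps, Python scripts to look and compute and a shell command to move; the robot and the scene stay as the last step left them, time stands still between calls to the robot, and variables do not carry over. Pictures are saved under pics/ and viewed, at most 12 in all, crops included, and the job is handed in when it is done.

```bash
mkdir -p pics; cat > h.py <<'E'
import numpy as np, cv2
from rig import readout, vision, manip
from scipy.spatial.transform import Rotation as R
def cam(n):
    p=vision.camera_params(n); return np.array(p["intrinsics"]),np.array(p["dist"],float),np.array(p["rvec"],float).reshape(3),np.array(p["tvec"],float).reshape(3)
def px2w(n,uv,z):
    K,d,r,t=cam(n); q=cv2.undistortPoints(np.array(uv,float).reshape(-1,1,2),K,d).reshape(-1,2)
    M=cv2.Rodrigues(r)[0]; c=-M.T@t; D=np.c_[q,np.ones(len(q))]@M
    return c+D*((z-c[2])/D[:,2])[:,None]
def w2px(n,P):
    K,d,r,t=cam(n); return cv2.projectPoints(np.array(P,float).reshape(-1,1,3),r,t,K,d)[0].reshape(-1,2)
E
python3 - <<'E'
from h import *
for n in("top","scene"):
    im=vision.get_image(n); cv2.imwrite(f"pics/{n}0.png",im)
    K,d,r,t=cam(n); print(n,K[0,0],-cv2.Rodrigues(r)[0].T@t)
a=cv2.imread("pics/top0.png");cv2.imwrite("pics/top0b.png",cv2.resize(a,(800,600),interpolation=cv2.INTER_CUBIC))
a=cv2.imread("pics/scene0.png");cv2.imwrite("pics/scene0b.png",cv2.resize(a,(800,600),interpolation=cv2.INTER_CUBIC))
s=readout.get_state();print(s)
E
```

```text
top 487.3412205725083 [ 0.37885257 -0.01307799  1.20713819]
scene 539.8473558031188 [1.25537221 0.57716814 1.04555355]
{'clock': 0.1, 'qpos': array([-1.46101377e+00,  2.76559679e-01,  1.50598744e+00,  3.81728366e-06,
        1.36072333e+00, -1.21010145e-01]), 'qd': array([-0.00090235, -0.00125891, -0.00280133,  0.00019235,  0.00035362,
        0.00135224]), 'effort': array([ 1.22460828e-03, -4.17699766e+01, -2.46404958e+01, -2.37753147e-04,
        5.76964463e-03, -1.17920658e-05]), 'position': array([ 0.13146979, -0.55928952,  0.23051791]), 'ee_rot': array([-8.38875653e-04,  9.93348923e-01,  1.15139974e-01,  6.57570182e-06]), 'contact_force': array([ 0.40503248,  0.22185269, -0.37398288]), 'moment': array([-0.02561514,  0.00934278,  0.0067789 ]), 'gripper_force': 0.0, 'width': 0.08553479900430003}
```

View pics/top0b.png

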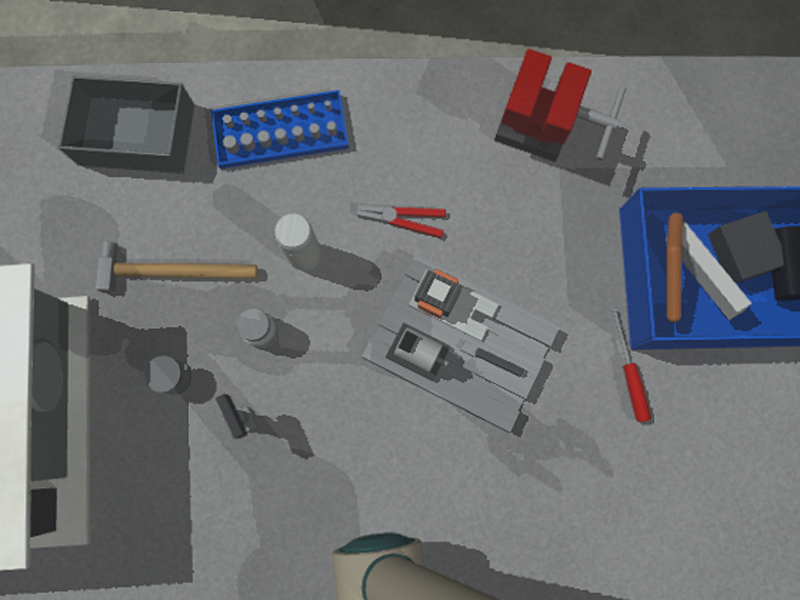

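View pics/scene0b.png

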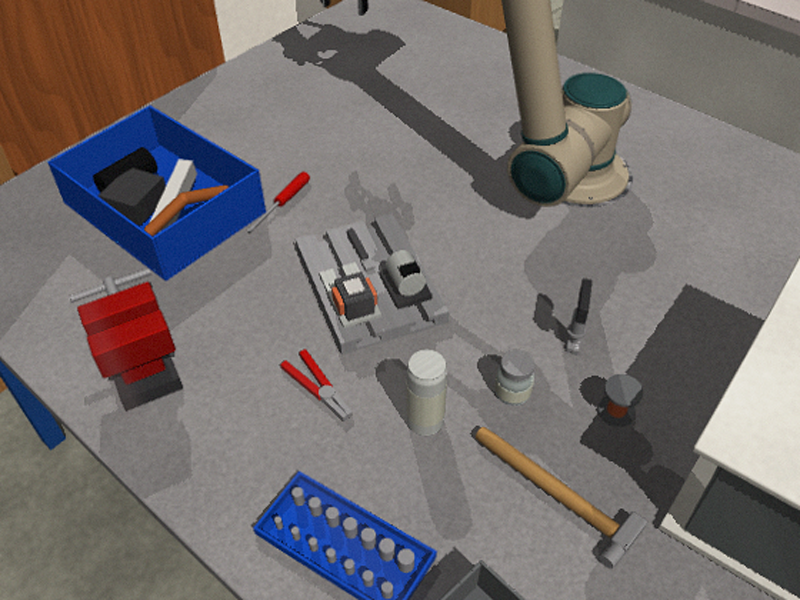

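The top view shows the bolt at about (232,417), the plate around (465,345), and the transformer on the far slot at about (440,292), with its notch to the right (490,310). I'll crop in closer.

```bash
python3 - <<'E'
import cv2,numpy as np
a=cv2.imread("pics/top0.png");b=cv2.imread("pics/scene0.png")
A=cv2.resize(a[170:310,245:405],None,fx=5,fy=4.2857,interpolation=cv2.INTER_CUBIC)  # placeholder scale
A=cv2.resize(a[172:312,245:405],None,fx=4,fy=4,interpolation=cv2.INTER_CUBIC)
cv2.imwrite("pics/c1.png",A)
B=cv2.resize(a[255:325,135:225],None,fx=4,fy=4,interpolation=cv2.INTER_CUBIC)
C=cv2.resize(b[185:255,365:455],None,fx=4,fy=4,interpolation=cv2.INTER_CUBIC)
D=cv2.resize(b[145:220,205:315],None,fx=4,fy=4,interpolation=cv2.INTER_CUBIC)
o=np.zeros((600,800,3),np.uint8);o[:280,:360]=B;o[:280,400:760]=C;o[290:590,:440]=D
cv2.imwrite("pics/c2.png",o)
E
```

```text
(no output)
```

View pics/c1.png

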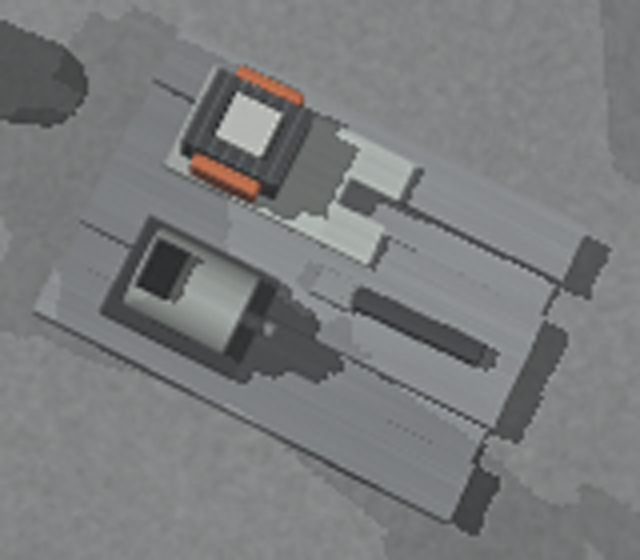

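View pics/c2.png

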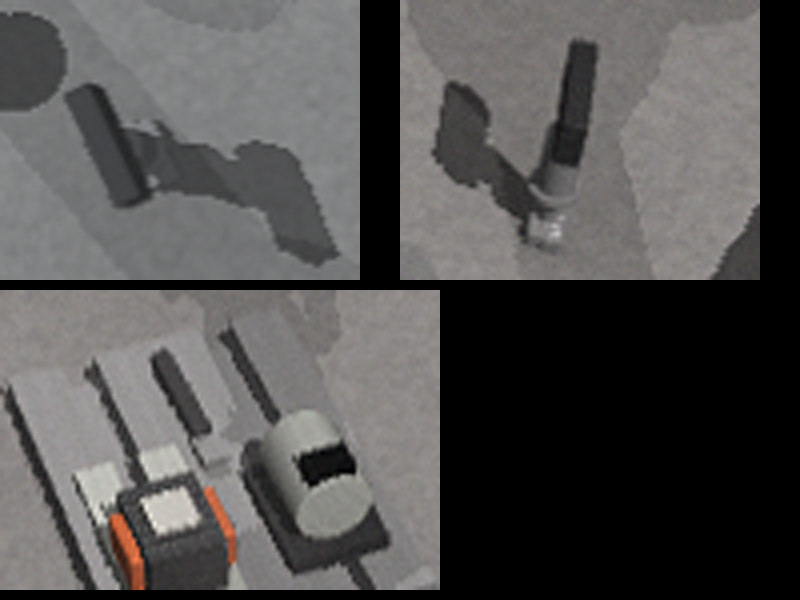

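c1 shows the plate's right (-y) end running from (450,523) to (608,240), and the foot's notch end from (375,265) to (420,170). c2 shows the handle at (67..150, 83..207) in the top crop and (553..598, 40..165) in the scene crop. Next I'll fit poses: the plate and foot from points, the handle from its silhouette.

```bash
python3 - <<'E'
from h import *
from scipy.optimize import least_squares, minimize
o=np.array([245,172]); f=lambda L:(np.array(L,float)+.5)/4-.5+o
# plate
P=px2w("top",f([(38,313),(450,523),(608,240)]),.03); print("plate",P.round(4),np.linalg.norm(P[1]-P[0]),np.linalg.norm(P[2]-P[1]))
S=px2w("top",f([(568,283),(553,312),(497,432),(485,460),(155,82),(80,222)]),.03);print("slots",S.round(4))
F=px2w("top",f([(420,170),(375,265),(165,163)]),.038);print("foot",F.round(4),np.linalg.norm(F[1]-F[0]),np.linalg.norm(F[2]-F[1]))
d=F[1]-F[2];print("foot yaw dir",np.degrees(np.arctan2(d[1],d[0])));d=P[1]-P[0];print("plate dir",np.degrees(np.arctan2(d[1],d[0])))
# handle silhouettes
fit={}
M={}
for n,(x0,x1,y0,y1),th in(("top",(148,176,272,310),75),("scene",(398,418,192,230),70)):
    g=cv2.cvtColor(cv2.imread(f"pics/{n}0.png"),cv2.COLOR_BGR2GRAY)
    m=np.zeros(g.shape,np.uint8); m[y0:y1,x0:x1]=(g[y0:y1,x0:x1]<th); 
    nc,l,st,_=cv2.connectedComponentsWithStats(m); k=1+np.argmax(st[1:,4]); m=(l==k).astype(np.uint8)
    M[n]=m; print(n,st[k]); 
    for r in g[y0:y1:3,x0:x1:2]: print(*r)
np.savez("m.npz",**M)
E
```

```text
plate [[ 0.5218  0.045   0.03  ]
 [ 0.3912 -0.1997  0.03  ]
 [ 0.5603 -0.305   0.03  ]] 0.2772688702712043 0.19919726727433826
slots [[ 0.5342 -0.2787  0.03  ]
 [ 0.5166 -0.2685  0.03  ]
 [ 0.4447 -0.2305  0.03  ]
 [ 0.4281 -0.2224  0.03  ]
 [ 0.6646 -0.0287  0.03  ]
 [ 0.5773  0.0188  0.03  ]]
foot [[ 0.6046 -0.1899  0.038 ]
 [ 0.5464 -0.1599  0.038 ]
 [ 0.6116 -0.0338  0.038 ]] 0.06546811534870711 0.14198890984096912
foot yaw dir -117.36284481945553
plate dir -118.08473415110349
top [152 276  24  31 373]
69 68 124 119 125 122 123 120 119 118 129 135 132 134
70 94 121 120 109 122 122 120 125 123 123 126 132 135
90 116 65 68 69 47 37 117 122 122 120 121 124 133
122 125 76 70 69 66 40 55 122 120 124 118 117 124
121 117 116 68 69 69 64 38 80 121 115 117 117 118
122 115 123 114 69 69 69 52 40 68 81 116 132 86
118 117 119 118 82 69 69 68 41 44 71 67 62 72
118 118 118 120 117 70 67 69 65 40 57 67 62 69
120 119 121 120 118 111 68 69 68 55 41 56 67 72
117 121 123 118 118 118 90 69 68 68 46 40 114 83
117 114 117 113 120 116 117 72 69 69 66 41 51 81
127 127 116 114 118 117 117 110 65 57 43 68 102 118
127 129 130 117 114 120 116 113 116 115 116 113 112 111
scene [398 195  16  35 272]
119 113 116 117 116 113 116 117 121 113
113 117 123 120 122 64 67 95 116 119
121 120 118 119 115 43 46 46 89 118
116 120 115 116 63 47 50 51 117 121
119 119 123 123 31 45 49 49 113 124
120 118 119 125 22 41 45 48 120 119
119 119 120 95 29 53 48 59 121 112
109 120 120 74 45 45 50 87 123 115
117 120 83 23 39 50 59 107 115 111
116 120 53 24 38 37 32 114 114 116
114 92 42 28 36 34 54 116 118 116
117 60 59 38 32 29 113 115 111 117
63 46 66 90 107 106 118 116 115 125
```

```bash
cat > fit.py <<'E'
from h import *
from scipy.optimize import minimize
def xf(p,L):  # p=x,y,yaw ; L local pts
    c,s=np.cos(p[2]),np.sin(p[2]); L=np.array(L,float)
    return np.c_[p[0]+c*L[:,0]-s*L[:,1],p[1]+s*L[:,0]+c*L[:,1],L[:,2]]
def seg(a,b,n=60): return np.linspace(a,b,n)
def gm(n,fn):
    g=cv2.GaussianBlur(cv2.cvtColor(cv2.imread(fn),cv2.COLOR_BGR2GRAY).astype(np.float32),(0,0),.9)
    return cv2.magnitude(cv2.Sobel(g,5,1,0),cv2.Sobel(g,5,0,1)).clip(0,120)
def run(segs,p0,tag,G):
    def cost(p,only=None):
        v=0
        for n in G:
            if only and n!=only: continue
            for a,b in segs[n]:
                q=w2px(n,xf(p,seg(a,b))).astype(np.float32)
                v-=cv2.remap(G[n],q[:,0].reshape(-1,1),q[:,1].reshape(-1,1),1).mean()
        return v
    for only in [None]+list(G):
        best=None
        for dx in(-4,0,4):
            for dy in(-4,0,4):
                x0=np.array(p0)+[dx/1e3,dy/1e3,0]
                r=minimize(cost,x0,args=(only,),method="Nelder-Mead",options=dict(initial_simplex=[x0,x0+[.003,0,0],x0+[0,.003,0],x0+[0,0,.03]],xatol=1e-5,fatol=1e-3))
                if best is None or r.fun<best.fun: best=r
        print(tag,only or "both",best.x.round(4),np.degrees(best.x[2]).round(2),round(best.fun,1))
E
cat > go.py <<'E'
from fit import *
G={n:gm(n,f"pics/{n}0.png") for n in("top","scene")}
z=.03
sl=[((x,-.14,z),(x,-.02 if x>0 else -.01,z)) for x in(-.062,-.038,.038,.062)]
pl=sl+[((-.1,-.14,z),(-.1,.14,z)),((.1,-.14,z),(.1,.02,z))]+[((a,-.14,z),(b,-.14,z)) for a,b in((-.1,-.062),(-.038,.038),(.062,.1))]
c,s=np.cos(np.radians(-28)),np.sin(np.radians(-28))
e=np.array([.5254,-.2736]); p=e-np.array([c*.05+s*.14,s*.05-c*.14])
run(dict(top=pl,scene=pl),[*p,np.radians(-28)],"plate",G)
z=.038
ft=[((-.035,-.088,z),(-.009,-.088,z)),((.009,-.088,z),(.035,-.088,z)),((-.035,-.088,z),(-.035,-.03,z)),((.035,-.088,z),(.035,-.03,z)),((-.009,-.088,z),(-.009,-.058,z)),((.009,-.088,z),(.009,-.058,z)),]
u=np.array([.5755,-.1749]);p=u+np.array([-s,c])*.088
run(dict(top=ft,scene=ft),[*p,np.radians(-28)],"work",G)
g=cv2.cvtColor(cv2.imread("pics/top0.png"),cv2.COLOR_BGR2GRAY)
m=np.zeros(g.shape,np.uint8);m[274:309,151:174]=(g[274:309,151:174]>=55)&(g[274:309,151:174]<88)
nc,l,st,ce=cv2.connectedComponentsWithStats(m,connectivity=4);k=1+np.argmax(st[1:,4]);print(st[k])
pts=np.argwhere(l==k)[:,::-1].astype(np.float32);W=px2w("top",pts,.132)[:,:2]
r=cv2.minAreaRect((W*1000).astype(np.float32));print("handle rect mm",r,"mean",W.mean(0))
z,h=.132,.096
hd=[((-.035,y,z),(.035,y,z)) for y in(-.008,.008)]+[((x,-.008,z),(x,.008,z)) for x in(-.035,.035)]
d=W-W.mean(0);v=np.linalg.svd(d)[2][0] if len(d)<3000 else 0
yaw=np.arctan2(v[1],v[0]);print("yaw",np.degrees(yaw))
run(dict(top=hd,scene=hd),[*W.mean(0),yaw],"handle",G)
E
python3 go.py
```

```text
Traceback (most recent call last):
  File "go.py", line 8, in <module>
    run(dict(top=pl,scene=pl),[*p,np.radians(-28)],"plate",G)
    ~~~^^^^^^^^^^^^^^^^^^^^^^^^^^^^^^^^^^^^^^^^^^^^^^^^^^^^^^
  File "fit.py", line 24, in run
    r=minimize(cost,x0,args=(only,),method="Nelder-Mead",options=dict(initial_simplex=[x0,x0+[.003,0,0],x0+[0,.003,0],x0+[0,0,.03]],xatol=1e-5,fatol=1e-3))
  File "fit.py", line 16, in cost
    q=w2px(n,xf(p,seg(a,b))).astype(np.float32)
      ~~~~^^^^^^^^^^^^^^^^^^
  File "h.py", line 11, in w2px
    K,d,r,t=cam(n); return cv2.projectPoints(np.array(P,float).reshape(-1,1,3),r,t,K,d)[0].reshape(-1,2)
            ~~~^^^
  File "h.py", line 5, in cam
    p=vision.camera_params(n); return np.array(p["intrinsics"]),np.array(p["dist"],float),np.array(p["rvec"],float).reshape(3),np.array(p["tvec"],float).reshape(3)
ValueError: time passes only in moves, steps and waits
```

Caching the camera parameters fixes that.

```bash
sed -i 's/^def cam/import functools\n@functools.lru_cache\ndef cam/' h.py; python3 go.py
```

```text
plate both [ 0.5474 -0.1219 -0.4911] -28.14 -1169.5
plate top [ 0.5477 -0.1227 -0.4896] -28.05 -682.9
plate scene [ 0.5618 -0.1122 -0.4814] -27.58 -621.9
work both [ 0.6185 -0.0913 -0.4794] -27.47 -1260.6
work top [ 0.621  -0.0942 -0.5153] -29.53 -668.1
work scene [ 0.6165 -0.0882 -0.4611] -26.42 -670.2
[151 276  19  31 217]
handle rect mm ((421.2310485839844, 246.11654663085938), (72.02171325683594, 15.04692268371582), 25.985864639282227) mean [0.42230764 0.24639207]
yaw -154.16933743515267
handle both [ 0.4223  0.247  -2.7086] -155.19 -754.3
handle top [ 0.4215  0.2459 -2.6928] -154.29 -396.5
handle scene [ 0.4254  0.2495 -2.702 ] -154.81 -421.9
```

```bash
cat >> h.py <<'E'
def psi():
    s=readout.get_state(); x=R.from_quat(np.roll(s["ee_rot"],-1)).as_matrix()[:,0]; return np.degrees(np.arctan2(x[1],x[0]))
def go(t,yaw=None):
    s=readout.get_state(); M=R.from_quat(np.roll(s["ee_rot"],-1)); d=M.as_matrix().T@(np.array(t)-s["position"])*1e3
    print("t",round(s["clock"],2),"pos",s["position"].round(4),"psi",round(psi(),2),"shift mm",d.round(1),"tilt",M.as_matrix()[:,2].round(3),"F",s["contact_force"].round(1),"M",s["moment"].round(2),"w",round(s["width"],4),"q6",round(np.degrees(s["qpos"][5]),1))
    if yaw is not None: print("turn units z",(-(yaw-psi())/6).round(2))
E
python3 -m handwheel '[[[23.4,-35.9,0],[0,0,0],-1],[[23.4,-35.9,0],[0,0,0],-1],[[23.4,-35.9,0],[0,0,0],-1],[[23.4,-35.9,0],[0,0,0],-1],[[23.4,-35.9,0],[0,0,0],-1],[[23.4,-35.9,0],[0,0,0],-1],[[23.4,-35.9,0],[0,0,0],-1],[[23.4,-35.9,0],[0,0,0],-1],[[23.4,-35.9,0],[0,0,0],-1],[[23.4,-35.9,0],[0,0,0],-1],[[23.4,-35.9,0],[0,0,0],-1],[[23.4,-35.9,0],[0,0,0],-1],[[23.4,-35.9,0],[0,0,0],-1],[[23.4,-35.9,0],[0,0,0],-1],[[23.4,-35.9,0],[0,0,0],-1],[[23.4,-35.9,0],[0,0,0],-1],[[23.4,-35.9,0],[0,0,0],-1],[[23.4,-35.9,0],[0,0,0],-1],[[23.4,-35.9,0],[0,0,-1],-1],[[0,0,0],[0,0,-1],-1]]'
python3 -c "
from h import *
go([.4222,.2465,.097],25.3)"
```

```text
clock: 2.6
position: [0.409, 0.2084, 0.2307]
ee_rot: [-0.0, 0.975, 0.222, -0.0]
contact_force: [-0.5, -1.1, -0.1]
width: 0.0854
gripper_force: 0.0
t 2.6 pos [0.409  0.2084 0.2307] psi 25.62 shift mm [ 28.3 -28.5 133.7] tilt [-0.     0.001 -1.   ] F [-0.5 -1.1 -0.1] M [-0.03  0.    0.06] w 0.0854 q6 82.6
turn units z 0.05
```

```bash
python3 -m handwheel '[[[14,-14,0],[0,0,0],-1],[[14,-14,10],[0,0,0],-1],[[0,0,25],[0,0,0],-1],[[0,0,25],[0,0,0],-1],[[0,0,25],[0,0,0],-1],[[0,0,25],[0,0,0],-1],[[0,0,20],[0,0,0],-1],[[0,0,3],[0,0,0],-1],[[0,0,0],[0,0,0],-1]]'
python3 - <<'E'
from h import *
go([.4222,.2465,.097],25.3)
a=vision.get_image("top")[215:355,95:255];b=vision.get_image("scene")[150:290,330:490]
cv2.imwrite("pics/g1.png",cv2.resize(np.hstack([a,b]),None,fx=2.5,fy=2.5,interpolation=cv2.INTER_CUBIC))
E
```

```text
clock: 3.72
position: [0.422, 0.2436, 0.0982]
ee_rot: [-0.0, 0.976, 0.218, 0.0]
contact_force: [-0.0, -0.0, -0.6]
width: 0.0853
gripper_force: 0.0
t 3.73 pos [0.422  0.2436 0.0982] psi 25.2 shift mm [ 1.4 -2.6  1.2] tilt [ 0.  0. -1.] F [-0.  -0.  -0.6] M [-0.02  0.01 -0.  ] w 0.0853 q6 86.6
turn units z -0.02
```

View pics/g1.png

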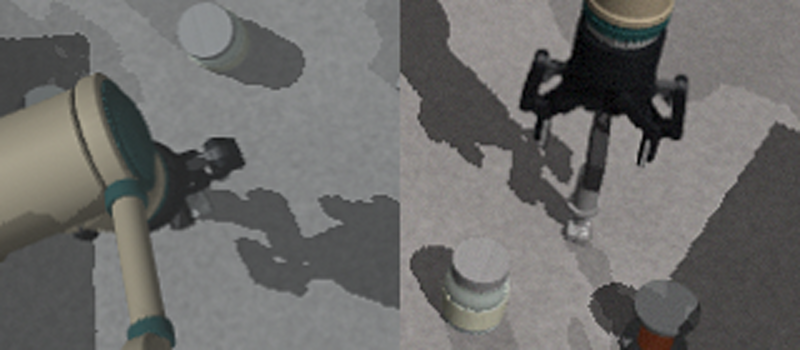

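The handle (597,150) sits centred between the fingers (542,125 and 645,155), clear of the spool and jar. Closing the gripper.

```bash
python3 -m handwheel '[[[1.4,-2.6,0],[0,0,0],-0.3],[[0,0,0],[0,0,0],0.3],[[0,0,0],[0,0,0],0.6],[[0,0,0],[0,0,0],1],[[0,0,0],[0,0,0],1],[[0,0,0],[0,0,0],1],[[0,0,0],[0,0,0],1],[[0,0,0],[0,0,0],1]]' 90
python3 -c "
from h import *
go([.552,-.221,.27],61.9)"
```

```text
clock: 4.82
position: [0.4219, 0.2466, 0.0985]
ee_rot: [-0.0, 0.976, 0.218, 0.0]
contact_force: [-2.1, 3.0, 4.6]
width: 0.015
gripper_force: 87.9
t 4.83 pos [0.4219 0.2466 0.0985] psi 25.2 shift mm [ -81.3  478.4 -171.9] tilt [ 0.     0.001 -1.   ] F [-2.1  3.   4.6] M [0.97 0.51 0.01] w 0.015 q6 86.9
turn units z -6.12
```

```bash
python3 -m handwheel '[[[0,0,-10],[0,0,0],1],[[0,0,-25],[0,0,0],1],[[0,0,-30],[0,0,0],1],[[0,0,-35],[0,0,0],1],[[0,0,-35],[0,0,0],1],[[0,0,-25],[0,0,0],1],[[-5,20,0],[0,0,0],1],[[-5,35,0],[0,0,0],1],[[-5,35,0],[0,0,0],1],[[-6,35,0],[0,0,0],1],[[-6,35,0],[0,0,0],1],[[-6,35,0],[0,0,0],1],[[-6,35,0],[0,0,0],1],[[-6,35,0],[0,0,0],1],[[-6,35,0],[0,0,0],1],[[-6,35,0],[0,0,0],1],[[-6,35,0],[0,0,0],1],[[-6,35,0],[0,0,0],1],[[-6,35,0],[0,0,0],1],[[-6,35,0],[0,0,0],1]]'
python3 -m handwheel '[[[-3,10,0],[0,0,-1],1],[[0,0,0],[0,0,-1],1],[[0,0,0],[0,0,-1],1],[[0,0,0],[0,0,-1],1],[[0,0,0],[0,0,-1],1],[[0,0,0],[0,0,-1],1],[[0,0,0],[0,0,-0.12],1],[[0,0,0],[0,0,0],1],[[0,0,0],[0,0,0],1],[[0,0,0],[0,0,0],1]]'
python3 - <<'E'
from h import *
go([.552,-.221,.16],61.9)
K=[vision.get_image(n) for n in("top","scene")]
cv2.imwrite("pics/t1.png",K[0]);cv2.imwrite("pics/s1.png",K[1])
a=K[0][172:322,255:415];b=K[1][70:220,190:350]
cv2.imwrite("pics/g2.png",cv2.resize(np.hstack([a,b]),None,fx=2.5,fy=2.5,interpolation=cv2.INTER_CUBIC))
E
```

```text
clock: 7.32
position: [0.5499, -0.2199, 0.257]
ee_rot: [-0.0, 0.976, 0.218, -0.002]
contact_force: [0.3, -0.6, -4.4]
width: 0.0151
gripper_force: 88.0
clock: 8.57
position: [0.5525, -0.2285, 0.2583]
ee_rot: [0.0, 0.858, 0.514, -0.0]
contact_force: [-0.3, 0.5, -5.2]
width: 0.015
gripper_force: 88.2
t 8.57 pos [ 0.5525 -0.2285  0.2583] psi 61.92 shift mm [ 6.4 -3.9 98.3] tilt [-0. -0. -1.] F [-0.3  0.5 -5.2] M [ 0.    0.03 -0.02] w 0.015 q6 -1.0
turn units z 0.0
```

View pics/g2.png

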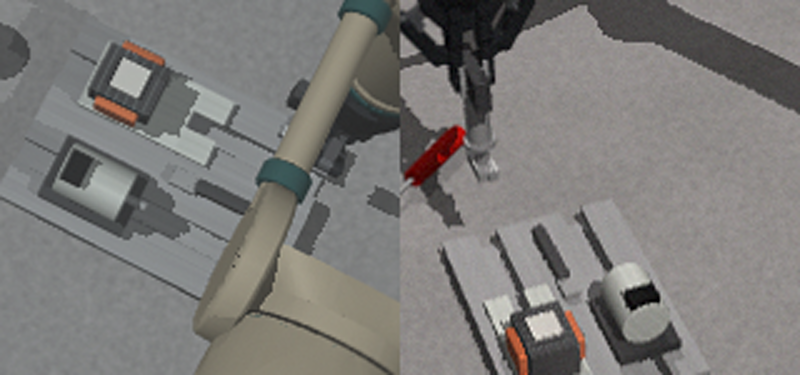

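```bash
python3 -m handwheel '[[[6.4,-3.8,10],[0,0,0],1],[[0,0,25],[0,0,0],1],[[0,0,30],[0,0,0],1],[[0,0,30],[0,0,0],1],[[0,0,21],[0,0,0],1],[[0,0,0],[0,0,0],1],[[0,0,0],[0,0,0],1]]'
python3 - <<'E'
from h import *
go([.552,-.221,.16],61.9)
K=[vision.get_image(n) for n in("top","scene")]
cv2.imwrite("pics/t2.png",K[0]);cv2.imwrite("pics/s2.png",K[1])
# overlay predicted slot mouth lines (plate both-fit) and head bottom centre
b=K[1]; x0,y0=200,120
cv2.imwrite("pics/g3.png",cv2.resize(b[y0:y0+100,x0:x0+130],None,fx=6,fy=6,interpolation=cv2.INTER_CUBIC))
E
```

```text
clock: 9.55
position: [0.5528, -0.221, 0.143]
ee_rot: [0.001, 0.857, 0.515, 0.0]
contact_force: [0.5, 0.3, -4.2]
width: 0.0148
gripper_force: 88.5
t 9.55 pos [ 0.5528 -0.221   0.143 ] psi 61.95 shift mm [ -0.4  -0.7 -17. ] tilt [ 0.001 -0.001 -1.   ] F [ 0.5  0.3 -4.2] M [-0.02 -0.04  0.  ] w 0.0148 q6 -0.4
turn units z 0.01
```

View pics/g3.png

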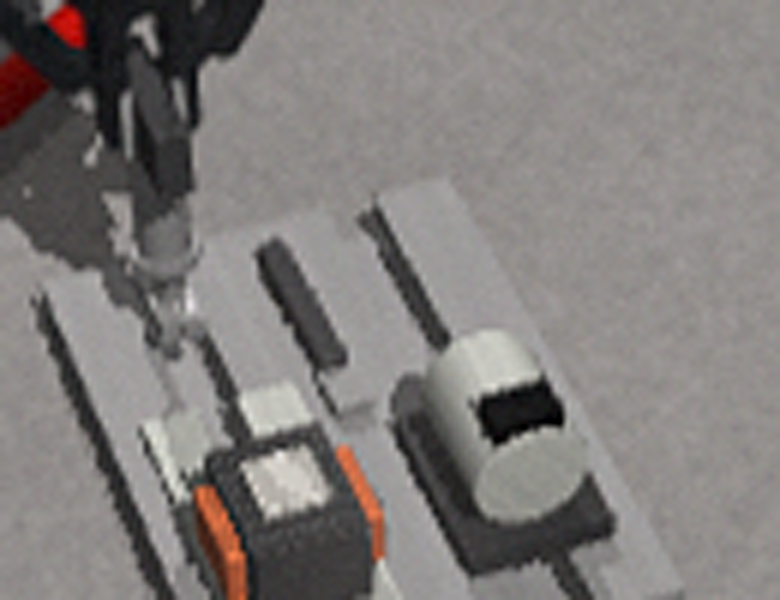

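The head's near end shows at about (178,345) and the slot's dark line at about (210,350). I'll compare those with projections.

```bash
python3 - <<'E'
from fit import *
p=[.5476,-.1223,np.radians(-28.1)]
Z=lambda P:((w2px("scene",P)-[200,120]+.5)*6-.5).round(0)
img=cv2.imread("pics/g3.png")
for x in(.038,.062,-.038,-.062):
    for a,b in(((x,-.14,.03),(x,.14,.03)),):
        q=Z(xf(p,[a,b]));print(x,q.tolist());cv2.line(img,tuple(map(int,q[0])),tuple(map(int,q[1])),(0,0,255) if x>0 else (0,255,255),1)
for x in(-.1,.1):
    q=Z(xf(p,[(x,-.14,.03),(x,.14,.03)]));cv2.line(img,tuple(map(int,q[0])),tuple(map(int,q[1])),(255,0,255),1)
q=Z(xf(p,[(-.1,-.14,.03),(.1,-.14,.03)]));cv2.line(img,tuple(map(int,q[0])),tuple(map(int,q[1])),(255,0,255),1)
w=[.6185,-.0913,np.radians(-27.8)]
q=Z(xf(w,[(-.035,-.088,.038),(-.009,-.088,.038),(-.009,-.055,.038),(.009,-.055,.038),(.009,-.088,.038),(.035,-.088,.038)]));cv2.polylines(img,[q.astype(np.int32)],False,(0,255,0),1)
h=[.5528,-.221,np.radians(61.9)]
for z in(.0445,.0555):
    q=Z(xf(h,[(s*.022,t*.01,z) for s,t in((1,1),(1,-1),(-1,-1),(-1,1))]));cv2.polylines(img,[q.astype(np.int32)],True,(255,0,0),1)
cv2.imwrite("pics/g4.png",img)
E
```

```text
0.038 [[162.0, 246.0], [367.0, 678.0]]
0.062 [[113.0, 259.0], [311.0, 695.0]]
-0.038 [[317.0, 206.0], [539.0, 626.0]]
-0.062 [[365.0, 193.0], [593.0, 610.0]]
```

View pics/g4.png

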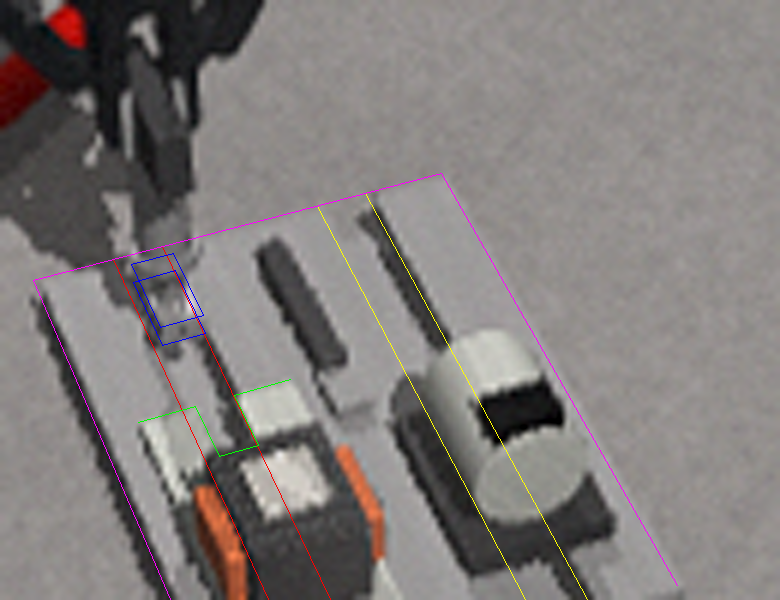

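The calibration bias shifts the plate and the head by similar amounts, about +6 to +8 zoomed px, so they agree. I'll lower carefully and watch the force.

```bash
python3 -m handwheel '[[[-0.3,-0.7,8],[0,0,0],1],[[0,0,4],[0,0,0],1],[[0,0,2],[0,0,0],1],[[0,0,1],[0,0,0],1],[[0,0,1],[0,0,0],1],[[0,0,1],[0,0,0],1],[[0,0,0],[0,0,0],1]]'
python3 -c "
from h import *
go([.552,-.221,.1045],61.9)"
```

```text
clock: 10.52
position: [0.5514, -0.2209, 0.1252]
ee_rot: [-0.0, 0.857, 0.515, -0.0]
contact_force: [-0.3, 0.3, -4.5]
width: 0.015
gripper_force: 88.2
t 10.53 pos [ 0.5514 -0.2209  0.1252] psi 61.95 shift mm [ 0.2  0.5 20.7] tilt [-0. -0. -1.] F [-0.3  0.3 -4.5] M [-0.03 -0.02 -0.  ] w 0.015 q6 -0.5
turn units z 0.01
```

```bash
python3 -m handwheel '[[[0,0,3],[0,0,0],1],[[0,0,3],[0,0,0],1],[[0,0,3],[0,0,0],1],[[0,0,3],[0,0,0],1],[[0,0,3],[0,0,0],1],[[0,0,2],[0,0,0],1],[[0,0,0],[0,0,0],1]]'
python3 -c "
from h import *
go([.552,-.221,.1045],61.9)"
```

```text
clock: 11.4
position: [0.5513, -0.2209, 0.1081]
ee_rot: [-0.0, 0.857, 0.515, -0.0]
contact_force: [-0.3, 0.5, -4.5]
width: 0.0149
gripper_force: 88.4
t 11.4 pos [ 0.5513 -0.2209  0.1081] psi 61.94 shift mm [0.2 0.6 3.6] tilt [-0.  0. -1.] F [-0.3  0.5 -4.5] M [0.01 0.05 0.01] w 0.0149 q6 -0.5
turn units z 0.01
```

```bash
python3 -m handwheel '[[[0,0,1.4],[0,0,0],1],[[0,0,1.4],[0,0,0],1],[[6,0,0],[0,0,0],1],[[8,0,0],[0,0,0],1],[[8,0,0],[0,0,0],1],[[8,0,0],[0,0,0],1],[[8,-0.3,0],[0,0,0],1],[[6,0,0],[0,0,0],1],[[4,0,0],[0,0,0],1],[[0,0,0],[0,0,0],1]]'
python3 -c "
from h import *
go([.5867,-.1538,.1055],61.9)"
```

```text
clock: 12.65
position: [0.5739, -0.1782, 0.1055]
ee_rot: [0.0, 0.857, 0.515, -0.0]
contact_force: [-1.1, 0.4, -4.4]
width: 0.015
gripper_force: 88.4
t 12.65 pos [ 0.5739 -0.1782  0.1055] psi 61.97 shift mm [27.6 -0.2 -0. ] tilt [ 0. -0. -1.] F [-1.1  0.4 -4.4] M [-0.03 -0.05  0.03] w 0.015 q6 4.2
turn units z 0.01
```

```bash
python3 -m handwheel '[[[4,-0.2,0],[0,0,0],1],[[4,0,0],[0,0,0],1],[[4,0,0],[0,0,0],1],[[4,0,0],[0,0,0],1],[[0,0,0],[0,0,0],1]]'
python3 -m handwheel '[[[4,0,0],[0,0,0],1],[[4,0,0],[0,0,0],1],[[4,0,0],[0,0,0],1],[[0,0,0],[0,0,0],1],[[0,0,0],[0,0,0],1]]'
python3 -c "
from h import *
go([.5867,-.1538,.1055],61.9)
K=[vision.get_image(n) for n in('top','scene')]
a=K[0][182:282,270:400];b=K[1][125:225,205:335]
cv2.imwrite('pics/g5.png',cv2.resize(np.hstack([a,b]),None,fx=3,fy=3,interpolation=cv2.INTER_CUBIC))
"
```

```text
clock: 13.28
position: [0.5813, -0.1639, 0.1055]
ee_rot: [0.0, 0.857, 0.515, 0.0]
contact_force: [0.1, 0.3, -4.6]
width: 0.0144
gripper_force: 88.4
clock: 13.9
position: [0.5867, -0.1536, 0.1055]
ee_rot: [0.0, 0.857, 0.515, -0.0]
contact_force: [-0.1, 0.7, -4.6]
width: 0.0147
gripper_force: 88.4
t 13.9 pos [ 0.5867 -0.1536  0.1055] psi 61.95 shift mm [-0.2  0.  -0. ] tilt [-0. -0. -1.] F [-0.1  0.7 -4.6] M [-0.05  0.02 -0.04] w 0.0147 q6 6.8
turn units z 0.01
```

View pics/g5.png

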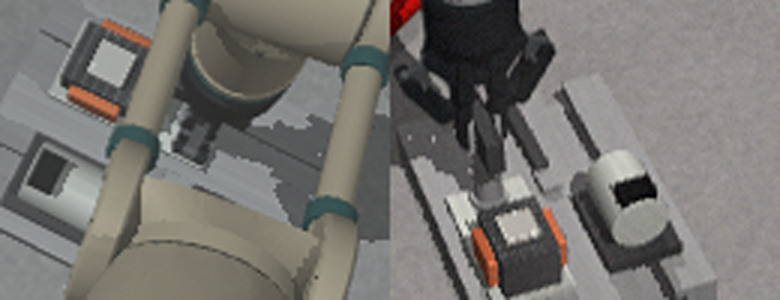

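```bash
python3 -m handwheel '[[[0,0,0],[0,0,1],1],[[0,0,0],[0,0,1],1],[[0,0,0],[0,0,1],1],[[0,0,0],[0,0,1],1],[[0,0,0],[0,0,1],1],[[0,0,0],[0,0,1],1],[[0,0,0],[0,0,1],1],[[0,0,0],[0,0,1],1],[[0,0,0],[0,0,1],1],[[0,0,0],[0,0,1],1],[[0,0,0],[0,0,1],1],[[0,0,0],[0,0,1],1],[[0,0,0],[0,0,1],1],[[0,0,0],[0,0,1],1],[[0,0,0],[0,0,1],1],[[0,0,0],[0,0,0],1],[[0,0,0],[0,0,0],1]]'
python3 -c "
from h import *
go([.5867,-.1538,.1055],-38.1)"
```

```text
clock: 16.12
position: [0.5855, -0.1528, 0.105]
ee_rot: [-0.0, 0.97, -0.242, -0.002]
contact_force: [-2.5, 2.7, -4.1]
width: 0.0151
gripper_force: 88.4
t 16.12 pos [ 0.5855 -0.1528  0.105 ] psi -27.98 shift mm [ 1.6  0.3 -0.5] tilt [-0.003  0.002 -1.   ] F [-2.5  2.7 -4.1] M [0.75 0.76 0.01] w 0.0151 q6 96.7
turn units z 1.69
```

```bash
python3 -m handwheel '[[[-0.8,0,0],[0,0,0],1],[[-0.7,0,0],[0,0,0],1],[[0,0,0],[0,0,0],1]]'
python3 -c "
from h import *
go([.5867,-.1538,.1055],-38.1)"
```

```text
clock: 16.5
position: [0.5851, -0.1528, 0.1053]
ee_rot: [0.0, 0.97, -0.242, -0.0]
contact_force: [-1.6, 1.6, -6.3]
width: 0.015
gripper_force: 88.3
t 16.5 pos [ 0.5851 -0.1528  0.1053] psi -28.04 shift mm [ 1.9  0.1 -0.2] tilt [-0.001  0.    -1.   ] F [-1.6  1.6 -6.3] M [ 0.66  0.66 -0.05] w 0.015 q6 96.8
turn units z 1.68
```

There's a small side moment with the head across the slot. I'll release so the bolt settles on the floor, rise, swing back half a turn, and check.

```bash
python3 -m handwheel '[[[0,0,0.5],[0,0,0],0.85],[[0,0,0],[0,0,0],0.6],[[0,0,0],[0,0,0],0.2],[[0,0,0],[0,0,0],-0.4],[[0,0,0],[0,0,0],-1],[[0,0,0],[0,0,0],-1],[[0,0,-15],[0,0,0],-1],[[0,0,-25],[0,0,0],-1],[[0,0,-20],[0,0,-1],-1],[[0,0,0],[0,0,-1],-1],[[0,0,0],[0,0,-1],-1],[[0,0,0],[0,0,-1],-1],[[0,0,0],[0,0,-1],-1],[[0,0,0],[0,0,-1],-1],[[0,0,0],[0,0,-1],-1],[[0,0,0],[0,0,-1],-1],[[0,0,0],[0,0,-1],-1],[[0,0,0],[0,0,-1],-1],[[0,0,0],[0,0,-1],-1],[[0,0,0],[0,0,-1],-1]]'
python3 -m handwheel '[[[0,0,0],[0,0,-1],-1],[[0,0,0],[0,0,-1],-1],[[0,0,0],[0,0,-1],-1],[[0,0,0],[0,0,-1],-1],[[0,0,0],[0,0,-1],-1],[[0,0,0],[0,0,-1],-1],[[0,0,0],[0,0,-1],-1],[[0,0,0],[0,0,-1],-1],[[0,0,0],[0,0,-1],-1],[[0,0,0],[0,0,-1],-1],[[0,0,0],[0,0,-1],-1],[[0,0,0],[0,0,-1],-1],[[0,0,0],[0,0,-1],-1],[[0,0,0],[0,0,-1],-1],[[0,0,0],[0,0,-1],-1],[[0,0,0],[0,0,-1],-1],[[0,0,0],[0,0,-1],-1],[[0,0,0],[0,0,-1],-1],[[0,0,0],[0,0,0],-1]]'
python3 - <<'E'
from h import *
go([.5851,-.1528,.1053],152)
K=[vision.get_image(n) for n in('top','scene')]
cv2.imwrite("pics/t3.png",K[0]);cv2.imwrite("pics/s3.png",K[1])
b=K[1][130:230,220:320]
a=K[0][172:272,290:390]
cv2.imwrite('pics/g6.png',cv2.resize(np.hstack([a,b]),None,fx=4,fy=4,interpolation=cv2.INTER_CUBIC))
E
```

```text
clock: 19.0
position: [0.5858, -0.1531, 0.1662]
ee_rot: [0.001, 0.927, 0.376, 0.0]
contact_force: [-0.1, 0.1, 0.3]
width: 0.0857
gripper_force: 0.0
clock: 21.38
position: [0.5858, -0.153, 0.166]
ee_rot: [0.001, 0.243, 0.97, -0.0]
contact_force: [0.5, 0.8, -0.1]
width: 0.0851
gripper_force: 0.0
t 21.38 pos [ 0.5858 -0.153   0.166 ] psi 151.88 shift mm [ 0.8 -0.1 60.7] tilt [ 0.001 -0.001 -1.   ] F [ 0.5  0.8 -0.1] M [-0.01  0.03  0.05] w 0.0851 q6 -83.1
turn units z -0.02
```

View pics/g6.png

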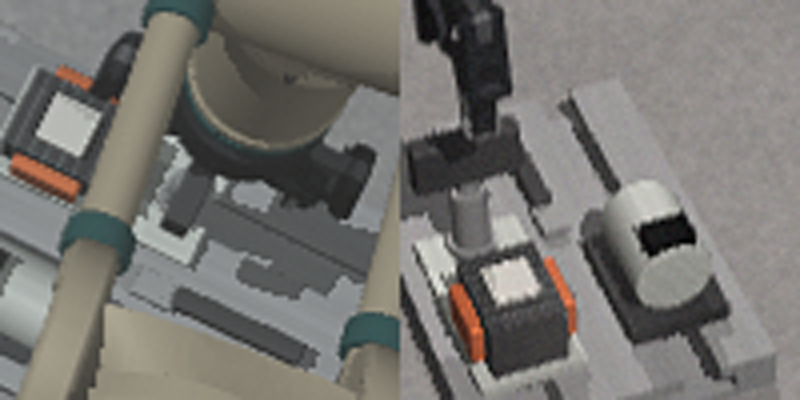

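The handle stands across the slot with the bolt upright, its sleeve at (468,215) in the scene half. Regripping.

```bash
python3 -m handwheel '[[[0.4,0,10],[0,0,0],-1],[[0,0,20],[0,0,0],-1],[[0,0,18],[0,0,0],-1],[[0,0,10],[0,0,0],-1],[[0,0,3],[0,0,0],-0.3],[[0,0,0],[0,0,0],0.2],[[0,0,0],[0,0,0],0.5],[[0,0,0],[0,0,0],1],[[0,0,0],[0,0,0],1],[[0,0,0],[0,0,0],1],[[0,0,0],[0,0,0],1]]' 100
python3 -c "
from h import *
go([.5851,-.1528,.1045],152)"
python3 -m handwheel '[[[0,0,0],[0,0,1],1],[[0,0,0],[0,0,1],1],[[0,0,0],[0,0,0],1]]'
python3 -c "
from h import *
go([.5851,-.1528,.1045])"
```

```text
clock: 22.85
position: [0.5856, -0.1528, 0.1048]
ee_rot: [0.001, 0.242, 0.97, -0.0]
contact_force: [-0.1, 0.8, 5.6]
width: 0.0149
gripper_force: 97.6
t 22.85 pos [ 0.5856 -0.1528  0.1048] psi 151.94 shift mm [ 0.4 -0.3  0.3] tilt [ 0.001 -0.    -1.   ] F [-0.1  0.8  5.6] M [0.2  0.02 0.03] w 0.0149 q6 -83.2
turn units z -0.01
clock: 23.22
position: [0.5853, -0.1526, 0.1041]
ee_rot: [0.0, 0.342, 0.94, 0.0]
contact_force: [0.3, 1.3, 2.0]
width: 0.015
gripper_force: 97.6
t 23.23 pos [ 0.5853 -0.1526  0.1041] psi 140.0 shift mm [ 0.  -0.3 -0.4] tilt [ 0.001  0.    -1.   ] F [0.3 1.3 2. ] M [ 0.23 -0.08 -0.08] w 0.015 q6 -71.2
```

```bash
python3 -m handwheel '[[[0,0,0.3],[0,0,1],1],[[0,0,0.4],[0,0,1],1],[[0,0,0.5],[0,0,1],1],[[0,0,0.5],[0,0,1],1],[[0,0,0.4],[0,0,1],1],[[0,0,0],[0,0,0],1]]'
python3 -c "
from h import *
go([.5851,-.1528,.102])"
python3 -m handwheel '[[[0,0,0.2],[0,0,1],1],[[0,0,0],[0,0,1],1],[[0,0,0],[0,0,1],1],[[0,0,0],[0,0,0],1]]'
python3 -c "
from h import *
go([.5851,-.1528,.102])"
```

```text
clock: 23.98
position: [0.5851, -0.1523, 0.1023]
ee_rot: [-0.0, 0.573, 0.819, 0.0]
contact_force: [0.2, 2.2, 5.4]
width: 0.0146
gripper_force: 98.0
t 23.98 pos [ 0.5851 -0.1523  0.1023] psi 110.02 shift mm [-0.4 -0.2  0.3] tilt [ 0.     0.001 -1.   ] F [0.2 2.2 5.4] M [ 0.43  0.11 -0.08] w 0.0146 q6 -41.2
clock: 24.48
position: [0.5851, -0.1524, 0.1023]
ee_rot: [-0.0, 0.694, 0.72, 0.0]
contact_force: [-1.1, 2.1, 6.4]
width: 0.0144
gripper_force: 98.2
t 24.48 pos [ 0.5851 -0.1524  0.1023] psi 92.03 shift mm [-0.4 -0.   0.3] tilt [ 0.  0. -1.] F [-1.1  2.1  6.4] M [ 0.4   0.17 -0.05] w 0.0144 q6 -23.2
```

```bash
python3 -m handwheel '[[[0,0,0],[0,0,1],1],[[0,0,0],[0,0,1],1],[[0,0,0],[0,0,0],1]]'
python3 -c "
from h import *
go([.5851,-.1528,.102])"
python3 -m handwheel '[[[0,0,0],[0,0,0.7],1],[[0,0,0],[0,0,0.7],1],[[0,0,0],[0,0,0],1]]'
python3 -c "
from h import *
go([.5851,-.1528,.102])"
```

```text
clock: 24.85
position: [0.5851, -0.1524, 0.1023]
ee_rot: [-0.0, 0.766, 0.643, 0.0]
contact_force: [-0.6, 1.4, 5.5]
width: 0.0146
gripper_force: 98.2
t 24.85 pos [ 0.5851 -0.1524  0.1023] psi 80.04 shift mm [-0.3  0.1  0.3] tilt [ 0.  0. -1.] F [-0.6  1.4  5.5] M [0.36 0.16 0.  ] w 0.0146 q6 -11.3
clock: 25.22
position: [0.5851, -0.1524, 0.1021]
ee_rot: [0.0, 0.81, 0.586, -0.0]
contact_force: [-0.5, 2.0, 4.5]
width: 0.0145
gripper_force: 98.1
t 25.23 pos [ 0.5851 -0.1524  0.1021] psi 71.77 shift mm [-0.4  0.1  0.1] tilt [ 0. -0. -1.] F [-0.5  2.   4.5] M [0.44 0.14 0.59] w 0.0145 q6 -3.0
```

```bash
python3 -m handwheel '[[[0,0,0],[0,0,0.6],1],[[0,0,0],[0,0,0],1]]'
python3 -c "
from h import *
go([.5851,-.1528,.102])"
python3 -m handwheel '[[[0,0,0],[0,0,0.6],1],[[0,0,0],[0,0,0],1]]'
python3 -c "
from h import *
go([.5851,-.1528,.102])"
```

```text
clock: 25.48
position: [0.5851, -0.1524, 0.1021]
ee_rot: [0.0, 0.828, 0.561, -0.0]
contact_force: [-0.7, 2.6, 5.1]
width: 0.0148
gripper_force: 98.2
t 25.48 pos [ 0.5851 -0.1524  0.1021] psi 68.2 shift mm [-0.3  0.2  0.1] tilt [-0. -0. -1.] F [-0.7  2.6  5.1] M [0.45 0.14 0.85] w 0.0148 q6 0.6
clock: 25.72
position: [0.5851, -0.1524, 0.102]
ee_rot: [0.0, 0.845, 0.535, -0.0]
contact_force: [0.3, 2.0, 5.5]
width: 0.0149
gripper_force: 98.5
t 25.73 pos [ 0.5851 -0.1524  0.102 ] psi 64.64 shift mm [-0.3  0.2  0. ] tilt [-0. -0. -1.] F [0.3 2.  5.5] M [0.51 0.08 1.19] w 0.0149 q6 4.2
```

```bash
python3 -m handwheel '[[[0,0,0],[0,0,0.5],1],[[0,0,0],[0,0,0.5],1],[[0,0,0],[0,0,0],1]]'
python3 -c "
from h import *
go([.5851,-.1528,.102])"
```

```text
clock: 26.1
position: [0.5851, -0.1524, 0.1019]
ee_rot: [0.0, 0.872, 0.489, -0.0]
contact_force: [-0.3, 1.3, 4.8]
width: 0.0145
gripper_force: 98.7
t 26.1 pos [ 0.5851 -0.1524  0.1019] psi 58.59 shift mm [-0.3  0.2 -0.1] tilt [-0. -0. -1.] F [-0.3  1.3  4.8] M [0.57 0.13 1.3 ] w 0.0145 q6 10.2
```

The torque levels off at 1.3 N m, which is firm. Releasing, backing off, and checking.

```bash
python3 -m handwheel '[[[0,0,0],[0,0,0],0.85],[[0,0,0],[0,0,0],0.6],[[0,0,0],[0,0,0],0.2],[[0,0,0],[0,0,0],-0.4],[[0,0,0],[0,0,0],-1],[[0,0,0],[0,0,0],-1],[[0,0,-15],[0,0,0],-1],[[0,0,-30],[0,0,0],-1],[[0,0,-30],[0,0,0],-1],[[0,0,-30],[0,0,0],-1],[[-30,0,-10],[0,0,0],-1],[[-40,0,0],[0,0,0],-1],[[-40,0,0],[0,0,0],-1],[[-40,0,0],[0,0,0],-1],[[-40,0,0],[0,0,0],-1],[[-40,0,0],[0,0,0],-1],[[-40,0,0],[0,0,0],-1],[[0,0,0],[0,0,0],-1]]'
python3 - <<'E'
from h import *
go([.5851,-.1528,.102])
K=[vision.get_image(n) for n in('top','scene')]
cv2.imwrite("pics/t4.png",K[0]);cv2.imwrite("pics/s4.png",K[1])
b=K[1][130:230,210:310]
a=K[0][172:272,280:380]
cv2.imwrite('pics/g7.png',cv2.resize(np.hstack([a,b]),None,fx=4,fy=4,interpolation=cv2.INTER_CUBIC))
E
```

```text
clock: 28.35
position: [0.4422, -0.385, 0.2178]
ee_rot: [0.001, 0.874, 0.486, -0.0]
contact_force: [0.4, 0.0, 1.3]
width: 0.0853
gripper_force: 0.0
t 28.35 pos [ 0.4422 -0.385   0.2178] psi 58.14 shift mm [272.8  -1.4 115.4] tilt [ 0.001 -0.002 -1.   ] F [0.4 0.  1.3] M [ 0.01 -0.03  0.01] w 0.0853 q6 -15.9
```

View pics/g7.png

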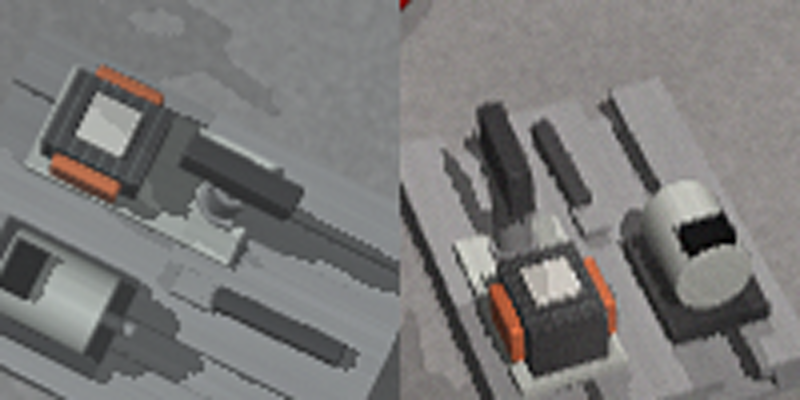

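The handle now lies roughly lengthwise, and the flange sits on the foot at the notch (215,205). A numeric check of handle angle and transformer shift comes next.

```bash
python3 - <<'E'
from fit import *
G={"top":gm("top","pics/t4.png")}
z=.1355
hd=[((-.035,y,z),(.035,y,z)) for y in(-.008,.008)]+[((x,-.008,z),(x,.008,z)) for x in(-.035,.035)]
run(dict(top=hd),[.5851,-.1524,np.radians(60)],"handle",G)
for n,(y0,y1,x0,x1) in dict(top=(186,224,286,324),scene=(188,228,232,264)).items():
    a=cv2.imread(f"pics/{n}0.png",0);b=cv2.imread(f"pics/{n[0]}4.png",0)
    A=a[y0:y1,x0:x1].astype(np.float32);B=b[y0:y1,x0:x1].astype(np.float32)
    W=np.eye(2,3,dtype=np.float32);c,W=cv2.findTransformECC(A,B,W,cv2.MOTION_EUCLIDEAN)
    m=W@[(x1-x0)/2,(y1-y0)/2,1]-[(x1-x0)/2,(y1-y0)/2]
    print(n,"px shift",m.round(2),"rot deg",np.degrees(np.arctan2(W[1,0],W[0,0])).round(2),"cc",round(c,3), "changed px",int((cv2.absdiff(a,b)>40).sum()))
E
```

```text
handle both [ 0.5851 -0.156   1.0467] 59.97 -347.7
handle top [ 0.5851 -0.156   1.0467] 59.97 -347.7
top px shift [0.03 0.02] rot deg -0.29 cc 0.961 changed px 11377
scene px shift [ 0.05 -0.02] rot deg -0.1 cc 0.937 changed px 14175
```

```bash
python3 -c "
from h import *
print(manip.sign_off())"
```

```text
the job is handed in; nothing more can be done
None
```

The transformer is clamped: the bolt's head lies across the slot under the lips, by the handle's turn (it can't be seen there). The nut was tightened to about 1.3 N m, the transformer shows no measurable shift, the gripper let go and backed off, and the job is handed in at about 28 s with no verdict shown.

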